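# Glue-up in the trigger clamp

### The job

Take just the top wooden panel off the stack and lay it flat on the white clamping board, between the panel already lying against the fixed jaw and the open sliding jaw, square to that panel, so that the two will meet edge to edge with their sides flush. Then pump the clamp's trigger (move the sliding jaw in no other way) until its rubber pad has pushed the panels together and is itself pressed in by about half of its depth, but never nearly all the way, which would crush the joint. Finish while still squeezing the trigger, keeping that pressure on; leave the rest of the stack and the things around it alone.

Things in the scene. Friction and masses are not known exactly. Their poses are not given: they have to be found in the camera images.
- clamp: Black one-hand bar clamp on its side, screwed to a fixed white board. Frame in mm: toothed bar along y at x 0 (x -11..8, z 27..37); y 0 = rubber face of the fixed jaw; z 0 = bench, z up. Board x -34..132, y -84..250, top z 12. Housing x -33..39, y -66..-8, top z 54. Fixed jaw x 18..106, y -30..0, top z 42. Straight handle out to -x: x -128..-28, y -53..-35, z 20..44, trigger on its +y side.
- work_point (a point): Point on the top of the white board at [75, 120, 12] mm of the clamp's frame, in line with the middles of both jaw pads (pads 48 mm wide along x): where the middle of the added panel's underside ends up once the two panels are pushed together against the fixed jaw. Free room for a finger: 35 mm between the panel's near side and the bar.
- squeeze_point (a point): At [-58, -39.5, 32] mm of the clamp's frame: midway between handle back and trigger front (27 mm apart) when fully squeezed. A gripper pointing down, closing along the clamp's y, squeezes both about this point. At rest the trigger's front is 36 mm to +y of it, the handle's back always 13.5 mm to -y, so fingers opened to 80 mm or more can close here without moving the hand.
- trigger (a joint): Trigger angle: 0 out (sprung), 0.25 fully in, at its stop, parallel to the handle. Lever 8 mm thick, z 21..43 mm, about an upright pin at [28, -30] mm of the clamp, its end at x -110. Takes 3 to 18 N. A full squeeze draws the jaw 5 to 6 mm (the first maybe less), a pawl then holds it; let the trigger out fully between squeezes. Letting out under load, the jaw backs off 1 to 2 mm.
- jaw: Black sliding jaw with the toothed bar. Origin: middle of its front face, at x 75, z 24.5 mm of the clamp; axes as the clamp's; jaw x -21..102, top z 49. Slides only along the clamp's y, towards the fixed jaw (-y), with 5 N of drag. At the start 192 to 214 mm lie between its front face and the fixed jaw's face. Not to be pushed by hand.
- pad: Springy black rubber pad on the front of the sliding jaw, 48 x 21 mm. Origin: middle of its front face; axes as the clamp's. Unloaded it stands 14 mm proud (its origin 14 mm to -y of the jaw's); pressed, it sinks straight into the jaw, 2.5 N per mm. 7 mm in is right, 4 to 10 mm good, at 11 mm the joint is crushed. A full squeeze adds 4 to 6 mm.
- panel_top: Top panel of the stack: light wood, 64 (x) x 80 (y) x 15 mm, about 60 g. Origin: middle of its underside; z up. Grasp it across the 64 mm. In the clamp its 64 mm side lies along the clamp's x.
- panel_mid: Second panel of the stack, same size, directly under the top one; stays there. Origin: middle of its underside.
- panel_low: Lowest panel of the stack, same size, on the bench; stays there. Origin: middle of its underside.
- panel_first: Same sort of panel, loose, already lying on the clamping board against the fixed jaw, within 3 mm of it, middle near x 75, y 42 mm of the clamp. Origin: middle of its underside; x and y as the clamp's.
- tape_measure: Yellow tape measure, 64 x 84 x 35 mm, lying loose near the front edge between stack and clamp; leave alone. Origin: middle of its underside.
- sanding_block: Cork sanding block, 62 x 101 x 28 mm, lying loose left of the stack; leave alone. Origin: middle of its underside.
Not all that is in view belongs to the job. Leave any red look-alike of the panel_first alone.

How it is judged:
By the outcome, as a careful person would: the job done as asked, in the order asked, and still so for the second after the job is handed in, while the arm keeps its last pose, push and grip.
It also fails if it takes over 67 s, if anything falls off the work surface, if the arm or the gripper's body presses on something with over 40 N, if the wrist force passes 120 N, or if a joint passes its speed limit or range.

### The arm

A 6-joint arm with a two-finger parallel gripper is mounted at the origin on a cart in front of the work surface, level with it; the furniture and walls round the work are solid. World frame = base frame: x ahead of the robot, y to its left, z up, the work surface at z = 0. Lengths are in m, angles in rad, forces in N, time in s.
With the tool pointing down it reaches from about 0.325 to 0.775 m from the base axis. Payload 5.5 kg.
Tool frame: the origin (TCP) lies midway between the tips of the shut fingers; the grasp point (between the pads) lies 19 mm behind it; z points along the fingers, y is the direction in which the jaws open and shut (so a half turn about z gives the same grasp; the last joint's range is limited). The gripper opens to 85 mm and grips with 20 to 120 N. Pads are 22 mm wide; open, the fingers measure 114 mm over their backs; the gripper's body (76 mm by 85 mm) begins 54 mm behind the grasp point. The pads swing forward as they close: fully open they stand 13 mm farther back than shut.
Start: joints at [-1.368, 0.091, 1.231, -0, 1.82, -0.057], TCP at [0.154, -0.58, 0.231] pointing down, gripper open.
Joint ranges: [-2.87, 2.87], [-0.86, 2.18], [0.17, 2.46], [-1.51, 4.65], [0.06, 2.69], [-2.65, 2.65]. Speed limits (rad/s): [2.57, 2.57, 3.01, 3.14, 3.14, 3.14].

### API

Orientations are given as a rotation vector (axis times angle).
In Python, from bench import manip, optics, hand_in, sensors gives the robot as it stands. Calls block until the motion is done:
- manip.move_ptp(position, orientation): joint-space move of the TCP to a pose.
- manip.servo_line(position, frame=None, rate=0.15, guard=None): straight line of the TCP; frame=None keeps the orientation; rate is the mean speed in m/s. With guard (N) it stops when the force on the tool has changed by that much, and returns True; else False.
- manip.movej(angles): joint-space move.
- manip.gripper_to(opening, newtons=None): finger opening in m; newtons is the grip in N (None keeps the last); returns when the fingers have stopped.
- manip.dwell(seconds).
- manip.ik(position, orientation): joint angles nearest the present ones, or None.
- optics.get_image(name): name is "side" or "top" or "wrist"; returns a dict with "color" (480x640x3 uint8, red, green, blue), "depth" (480x640 float32, m along the optical axis (not along the pixel's ray), 0 where there is no reading), "fx", "fy", "cx", "cy" (pixels), "position" and "orientation" of the camera in the world; the wrist camera has in their place "hand_eye" (4x4, takes a point from camera to tool coordinates, whose origin is the TCP and whose axes are the flange's). Camera axes: x right, y down, z forward; pixel columns grow to the right and rows downward; lengths in m; the calibration is good to about 2 mm. A picture is of the moment at which its call begins: read the wrist's pose just before it.
A pose or a line that the arm cannot do raises manip.PlanningError and nothing moves.
- hand_in(): hands the job in, once; it reports no verdict.
Trained networks look in a picture, given as the dict that the camera call returned (one of the last four; its "shot" number tells which), for a name from the list of things; names that differ only in an ending like _2 or _b are one class to them, and where a whole thing is asked for, a point or a joint stands for the part that bears it (a point fixed in the world has none). Each returns a list of dicts, best first, with "p" (0 to 1); they miss things now and then, are a little off and sometimes report something else, mostly with a low value. They report only what shows in the picture. A call takes as long as a camera call. They do not tell look-alikes from the thing itself.
- optics.silhouettes(label, picture): "pixels" (480x640 bool, what is visible of it).
- optics.pinpoint(label, picture): "centre" ([x, y, z] in m, in world coordinates, good to about 4 mm: a listed point, or the origin of a listed thing).
Readings, each from a call of its own:
- sensors.read_clock(): time.
- sensors.read_qpos(): joint angles.
- sensors.read_dq(): joint speeds.
- sensors.read_joint_efforts(): joint torques, N m.
- sensors.read_tcp_pos(): TCP position.
- sensors.read_tcp_rot(): TCP orientation.
- sensors.read_contact_force(): force on the tool from outside, world axes, zero at the start.
- sensors.read_wrist_torque(): the same for the moment, N m.
- sensors.read_grip_width(): finger opening in m.
Only numpy, scipy, OpenCV 4.12 (cv2) and the standard library are available. Lean on these libraries where they do the work, as an engineer would, in place of code of your own. Each camera call takes 0.05 s, during which the arm holds its last target.

## Working session

There is one attempt and no reset: what is moved stays moved. The work goes in short steps, each a Python script; the robot and the scene stay as the last script left them, time stands still between calls to the robot, and variables do not carry over. Pictures are saved under pics/ and viewed, and the job is handed in when it is done.

```bash
mkdir -p pics; ls
cat > h.py <<'E'
import numpy as np, cv2
from scipy.spatial.transform import Rotation as R
from bench import manip, optics, hand_in, sensors
def save(im,n,crop=None,s=1):
    c=im["color"][:,:,::-1]
    if crop: c=c[crop[1]:crop[3],crop[0]:crop[2]]
    if s!=1: c=cv2.resize(c,None,fx=s,fy=s,interpolation=cv2.INTER_CUBIC)
    cv2.imwrite("pics/"+n,c)
def rotm(o):
    o=np.array(o,float)
    return o if o.shape==(3,3) else (R.from_rotvec(o).as_matrix() if o.size==3 else R.from_quat(o).as_matrix())
def campose(im,T=None):
    if "hand_eye" in im:
        H=np.array(im["hand_eye"]); return T[:3,:3]@H[:3,:3], T[:3,:3]@H[:3,3]+T[:3,3]
    return rotm(im["orientation"]),np.array(im["position"])
def tcpT():
    T=np.eye(4);T[:3,:3]=rotm(sensors.read_tcp_rot());T[:3,3]=sensors.read_tcp_pos();return T
def cloud(im,T=None):
    r,p=campose(im,T); d=im["depth"]; v,u=np.mgrid[:480,:640]
    P=np.stack([(u-im["cx"])/im["fx"]*d,(v-im["cy"])/im["fy"]*d,d],-1)
    W=P@r.T+p; W[d<=0]=np.nan; return W
def proj(im,X,T=None):
    r,p=campose(im,T); c=(np.atleast_2d(X)-p)@r
    return np.c_[c[:,0]/c[:,2]*im["fx"]+im["cx"],c[:,1]/c[:,2]*im["fy"]+im["cy"]]
E
python3 - <<'E'
from h import *
for n in("top","side"):
    im=optics.get_image(n); save(im,n+"0.png")
    print(n,im["position"],im["orientation"],im["fx"])
    for l in["clamp","work_point","squeeze_point","jaw","pad","panel_top","panel_mid","panel_first","tape_measure","sanding_block"]:
        print(l,[(np.round(d["centre"],4).tolist(),round(d["p"],2)) for d in optics.pinpoint(l,im)])
print(sensors.read_clock(),sensors.read_contact_force(),sensors.read_tcp_rot())
E
```

```text
pics
top [0.40781743 0.09167195 1.07800319] [-2.15711146  2.21651384 -0.07470766] 460.82469494269037
clamp [([0.509, -0.1393, -0.0009], 0.84)]
work_point [([0.5944, -0.0278, 0.0118], 0.58)]
squeeze_point [([0.4476, -0.1761, 0.0315], 0.56)]
jaw [([0.4475, -0.1742, 0.0297], 0.6), ([0.6062, 0.0593, 0.0261], 0.56)]
pad [([0.6039, 0.0402, 0.0272], 0.43)]
panel_top [([0.4554, 0.2961, 0.0294], 0.75)]
panel_mid []
panel_first [([0.5904, -0.1037, 0.0133], 0.86), ([0.4106, -0.3086, 0.0009], 0.73)]
tape_measure [([0.3747, 0.0995, 0.0011], 0.72), ([0.592, -0.1064, 0.0137], 0.39), ([0.6058, 0.0604, 0.0255], 0.33)]
sanding_block [([0.4875, 0.4725, 0.0011], 0.73), ([0.6016, 0.0394, 0.0267], 0.38)]
side [-0.03395725  1.01954216  0.48748568] [-0.62393488  2.32021918 -1.54818499] 494.5249242803316
clamp [([0.5099, -0.1393, 0.0003], 0.86)]
work_point [([0.5958, -0.0254, 0.0073], 0.73), ([0.3748, 0.0954, 0.0003], 0.23)]
squeeze_point [([0.4486, -0.172, 0.0348], 0.62), ([0.457, 0.2987, 0.0211], 0.51)]
jaw [([0.5998, 0.0576, 0.0242], 0.93), ([0.4572, 0.2989, 0.0187], 0.39)]
pad []
panel_top [([0.4584, 0.2978, 0.0295], 0.9)]
panel_mid [([0.461, 0.2993, 0.0176], 0.59)]
panel_first [([0.5891, -0.1099, 0.0115], 0.9), ([0.4144, -0.3097, -0.0016], 0.86)]
tape_measure [([0.3719, 0.0983, -0.0016], 0.59)]
sanding_block [([0.4815, 0.4706, -0.0019], 0.86)]
1.1 [ 0.00117587 -0.64983273 -0.73381188] [ 3.11509398e+00  4.06910738e-01 -3.86042530e-05]
```

View pics/top0.png

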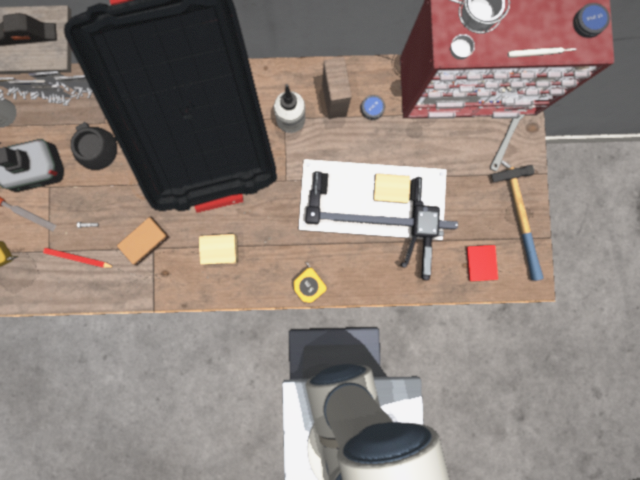

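View pics/side0.png

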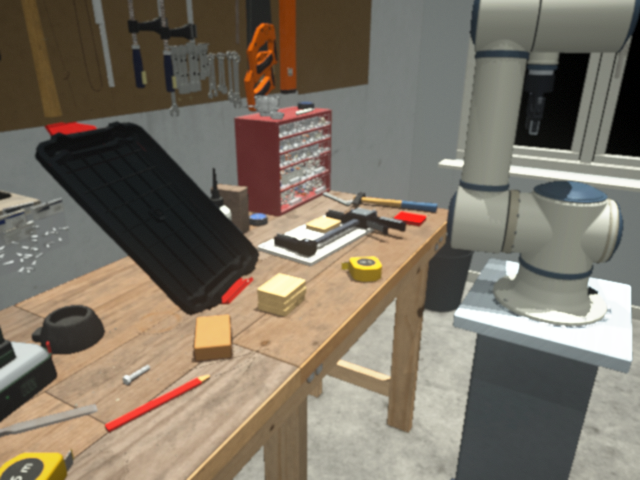

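Top view: the stack is at (217,249). The things that could be mistaken for its top panel are panel_first at (394,188), the red panel at (482,263), the cork block at (142,241) and the tape at (310,285). The light wood stack of three at (217,249) is the one I want. I'll check it up close with the wrist camera.

```bash
cat >> h.py <<'E'
def down(yaw):  # tool y axis (jaw direction) at world angle yaw
    y=np.array([np.cos(yaw),np.sin(yaw),0]); z=np.array([0,0,-1.]); x=np.cross(y,z)
    return R.from_matrix(np.c_[x,y,z]).as_rotvec()
E
python3 - <<'E'
from h import *
im=optics.get_image("wrist"); print(np.round(im["hand_eye"],3).tolist(),im["fx"])
im=optics.get_image("top"); W=cloud(im)
# lid heights near stack
for x in np.arange(0.4,0.8,0.04):
    print(round(x,2),[round(float(np.nanmax(np.where((abs(W[...,0]-x)<.02)&(abs(W[...,1]-y)<.03),W[...,2],-1))),2) for y in np.arange(-0.3,0.6,0.06)])
for nm,p in (("stack",(0.45,0.297,0.3)),("clamp",(0.52,-0.06,0.35))):
  for yaw in np.arange(-180,180,30):
    q=manip.ik(p,down(np.radians(yaw))); print(nm,yaw,None if q is None else np.round(q,2))
E
```

```text
[[0.0, -0.948, -0.319, 0.082], [1.0, 0.0, -0.0, -0.001], [0.0, -0.319, 0.948, -0.143], [0.0, 0.0, 0.0, 1.0]] 432.3516572857131
0.4 [0.02, 0.0, 0.05, 0.05, 0.01, 0.0, 0.04, 0.04, 0.0, 0.01, 0.01, 0.01, 0.01, 0.01, 0.01]
0.44 [0.02, 0.01, 0.05, 0.05, 0.01, 0.01, 0.01, 0.02, 0.0, 0.05, 0.05, 0.05, 0.01, 0.03, 0.03]
0.48 [0.01, 0.04, 0.06, 0.05, 0.02, 0.02, 0.02, 0.02, 0.01, 0.05, 0.05, 0.05, 0.03, 0.03, 0.03]
0.52 [0.01, 0.04, 0.06, 0.05, 0.04, 0.04, 0.05, 0.05, 0.01, 0.01, 0.01, 0.01, 0.03, 0.03, 0.01]
0.56 [0.01, 0.02, 0.05, 0.04, 0.03, 0.02, 0.05, 0.05, 0.0, 0.01, 0.03, 0.03, 0.06, 0.06, 0.01]
0.6 [0.01, 0.02, 0.05, 0.04, 0.03, 0.02, 0.05, 0.02, 0.04, 0.03, 0.04, 0.05, 0.07, 0.1, 0.01]
0.64 [0.01, 0.02, 0.02, 0.03, 0.03, 0.02, 0.05, 0.02, 0.08, 0.06, 0.08, 0.09, 0.11, 0.14, 0.03]
0.68 [0.01, 0.01, 0.01, 0.01, 0.01, 0.0, 0.02, 0.01, 0.12, 0.1, 0.12, 0.13, 0.15, 0.18, 0.05]
0.72 [0.16, 0.01, 0.01, 0.01, 0.01, 0.0, 0.01, 0.1, 0.16, 0.14, 0.16, 0.17, 0.18, 0.22, 0.05]
0.76 [0.3, 0.29, 0.3, 0.28, 0.03, 0.13, 0.13, 0.21, 0.2, 0.18, 0.19, 0.2, 0.22, 0.26, 0.19]
stack -180 [ 0.52 -0.05  1.25
[... 319 characters left out ...]
 ]
stack 60 [ 0.52 -0.05  1.25 -0.    1.94 -0.53]
stack 90 [ 0.52 -0.05  1.25 -0.    1.94 -1.05]
stack 120 [ 0.52 -0.05  1.25  0.    1.94 -1.57]
stack 150 [ 0.52 -0.05  1.25 -0.    1.94 -2.1 ]
clamp -180 None
clamp -150 [-0.18 -0.06  1.17  0.    2.03  2.44]
clamp -120 [-0.18 -0.06  1.17 -0.    2.03  1.91]
clamp -90 [-0.18 -0.06  1.17 -0.    2.03  1.39]
clamp -60 [-0.18 -0.06  1.17 -0.    2.03  0.87]
clamp -30 [-0.18 -0.06  1.17  0.    2.03  0.34]
clamp 0 [-0.18 -0.06  1.17 -0.    2.03 -0.18]
clamp 30 [-0.18 -0.06  1.17  0.    2.03 -0.7 ]
clamp 60 [-0.18 -0.06  1.17 -0.    2.03 -1.23]
clamp 90 [-0.18 -0.06  1.17 -0.    2.03 -1.75]
clamp 120 [-0.18 -0.06  1.17 -0.    2.03 -2.27]
clamp 150 None
```

Run:
```python
from h import *
import pickle
manip.move_ptp([0.53,0.0,0.27],down(0)); 
T=tcpT(); im=optics.get_image("wrist"); save(im,"w_clamp.png"); pickle.dump((im,T),open("wc.pkl","wb"))
def pp(l,im): print(l,[(np.round(d["centre"],4).tolist(),round(d["p"],2)) for d in optics.pinpoint(l,im)])
for l in["clamp","work_point","squeeze_point","jaw","pad","panel_first"]: pp(l,im)
manip.move_ptp([0.456,0.35,0.22],down(0)); 
T=tcpT(); im=optics.get_image("wrist"); save(im,"w_stack.png"); pickle.dump((im,T),open("ws.pkl","wb"))
for l in["panel_top","panel_mid","panel_low"]: pp(l,im)
print(sensors.read_clock())
```

```text
clamp [([0.5088, -0.143, -0.0022], 0.74)]
work_point [([0.5952, -0.0262, 0.0144], 0.75)]
squeeze_point [([0.4457, -0.1743, 0.0287], 0.66)]
jaw []
pad [([0.6011, 0.0459, 0.0203], 0.59)]
panel_first [([0.4118, -0.3134, -0.001], 0.9), ([0.5901, -0.1015, 0.0063], 0.57), ([0.5098, -0.1404, -0.0033], 0.52)]
panel_top [([0.4586, 0.2976, 0.0292], 0.74)]
panel_mid []
panel_low []
5.5583
```

View pics/w_clamp.png

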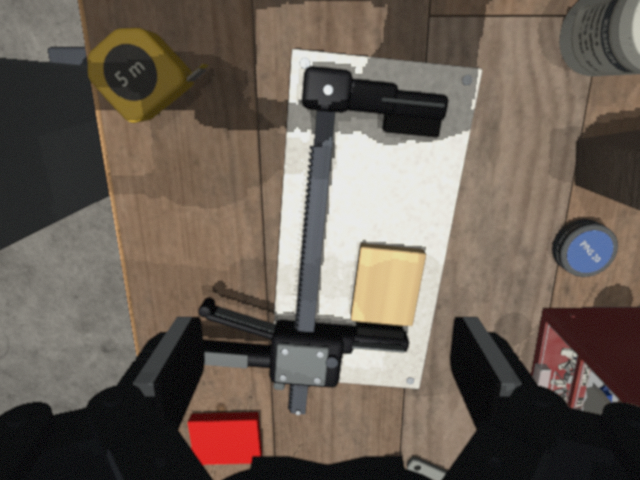

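View pics/w_stack.png

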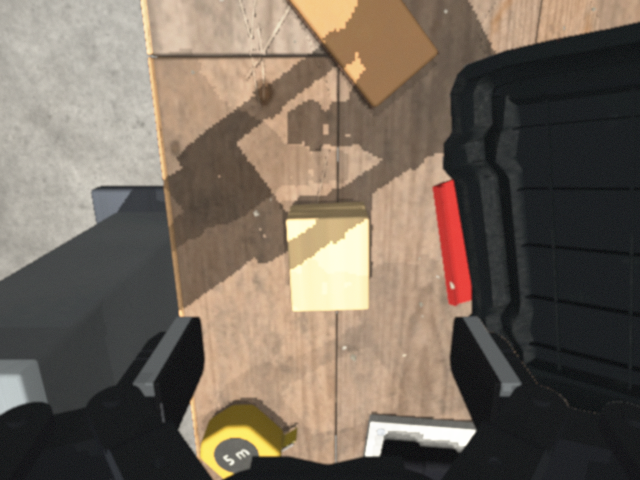

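Wrist views: the top panel of the light stack is at (329,262), with clear room on both sides for the fingers. panel_first is at (388,286) against the fixed jaw, and the red look-alike is at (225,440). Next I'll measure them.

```bash
cat >> h.py <<'E'
def rect(W,mask):
    P=W[mask][:,:2]; P=P[np.isfinite(P).all(1)]
    (c,s,a)=cv2.minAreaRect((P*1000).astype(np.float32))
    a=(a+45)%90-45
    B=R.from_euler('z',-a,degrees=True).as_matrix()[:2,:2]; q=(P*1000)@B.T
    lo,hi=np.percentile(q,1,axis=0),np.percentile(q,99,axis=0)
    return np.round(B.T@((lo+hi)/2),1),np.round(hi-lo,1),round(a,2),len(P)
def rect_img(im,T,mask,z):
    # outline from colour mask, intersected with plane z
    cs,_=cv2.findContours(mask.astype(np.uint8),cv2.RETR_EXTERNAL,cv2.CHAIN_APPROX_NONE)
    c=max(cs,key=cv2.contourArea)[:,0,:].astype(float)
    r,p=campose(im,T); d=np.c_[(c[:,0]-im["cx"])/im["fx"],(c[:,1]-im["cy"])/im["fy"],np.ones(len(c))]@r.T
    X=p+d*((z-p[2])/d[:,2])[:,None]
    cc,s,a=cv2.minAreaRect((X[:,:2]*1000).astype(np.float32)); 
    if a>45: a-=90; s=s[::-1]
    return np.round(cc,1),np.round(s,1),round(a,2)
E
python3 - <<'E'
from h import *
import pickle
im,T=pickle.load(open("ws.pkl","rb")); W=cloud(im,T)
near=(abs(W[...,0]-.457)<.07)&(abs(W[...,1]-.298)<.07)
z=W[...,2]; print("stack z",np.nanmedian(z[255:270,320:340]))
m=near&(abs(z-np.nanmedian(z[255:270,320:340]))<.005); print(rect(W,m),rect_img(im,T,m,0.045))
for lo,hi in((.022,.031),(.006,.018)):
    m2=near&(z>lo)&(z<hi);
    if m2.sum()>5: print(lo,rect(W,m2),np.nanmin(W[m2],0),np.nanmax(W[m2],0))
im,T=pickle.load(open("wc.pkl","rb")); W=cloud(im,T); z=W[...,2]
hsv=cv2.cvtColor(im["color"],cv2.COLOR_RGB2HSV)
wood=(hsv[...,1]>70)&(hsv[...,0]>10)&(hsv[...,0]<30)
near=(abs(W[...,0]-.592)<.06)&(abs(W[...,1]+.103)<.065)
zz=np.nanmedian(z[270:300,375:400]);print("first z",zz)
m=near&wood&(abs(z-zz)<.006); print("first",rect(W,m),rect_img(im,T,m,.027))
# board
b=(abs(z-.012)<.006)&(W[...,0]>.46)&(W[...,0]<.66)&(hsv[...,1]<40)&(hsv[...,2]>70)
print("board z",np.nanmedian(z[b])); print("board",rect(W,b),rect_img(im,T,cv2.morphologyEx(b.astype(np.uint8),cv2.MORPH_CLOSE,np.ones((3,3)))>0,.012))
vis=im["color"].copy(); vis[b]=[0,0,255]; vis[m]=[255,0,0]; cv2.imwrite("pics/mask.png",vis[:,:,::-1])
E
```

```text
stack z 0.045346549493054555
(array([458.2, 298.6]), array([62.8, 78.3]), 1.66, 7503) (array([457.9, 298.9]), array([63.5, 81.1]), 1.68)
0.022 (array([456.5, 336.6]), array([46.1, 41. ]), -40.9, 231) [0.42515045 0.26467857 0.02206034] [0.48803565 0.33792477 0.03079348]
0.006 (array([456.8, 337.9]), array([61.6,  3.1]), 0.84, 366) [0.42498303 0.3358073  0.00604997] [0.48803542 0.34004212 0.01712384]
first z 0.027268001975224276
first (array([ 588.5, -105.1]), array([61.9, 81.9]), -6.23, 4965) (array([ 588.5, -104.8]), array([63.4, 86.2]), -6.16)
board z 0.012298909906561434
board (array([569.5, -61.1]), array([173.5, 337.5]), -0.0, 34288) (array([565.6, -60.2]), array([165.5, 334.3]), -5.66)
```

View pics/mask.png

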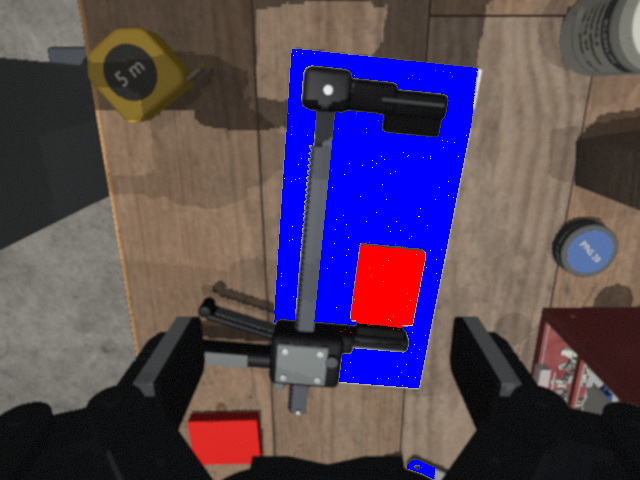

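The panel edges and board fit agree with the known sizes: the board gives 165.5 x 334.3 mm at yaw -5.7°. Now I'll grasp the top panel.

Run:
```python
from h import *
import pickle
o=down(np.radians(1.67))
manip.move_ptp([0.4581,0.2987,0.11],o)
print(manip.servo_line([0.4581,0.2987,0.027],rate=0.08,guard=8))
print("tcp",sensors.read_tcp_pos(),"w",sensors.read_grip_width())
manip.gripper_to(0.055,30); print("w",sensors.read_grip_width())
manip.dwell(0.2)
im=optics.get_image("side"); save(im,"grasp_side.png",(200,220,360,340),4)
manip.servo_line([0.4581,0.2987,0.032],rate=0.02)
manip.servo_line([0.4581,0.2987,0.15],rate=0.1)
print("w",sensors.read_grip_width())
T=tcpT(); im=optics.get_image("wrist"); save(im,"held.png"); pickle.dump((im,T),open("wh.pkl","wb"))
im=optics.get_image("side"); save(im,"held_side.png",(200,180,400,330),4)
print(sensors.read_clock())
```

```text
False
tcp [0.45855389 0.29893642 0.02779243] w 0.0852109871084937
w 0.06359825409380324
w 0.0632590166969171
9.7167
```

View pics/held.png

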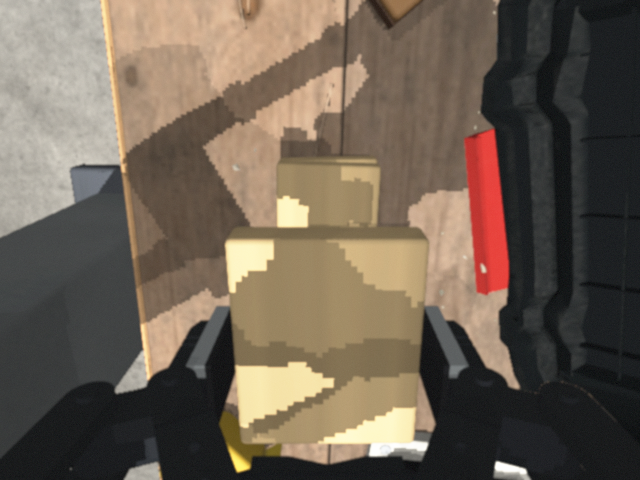

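View pics/held_side.png

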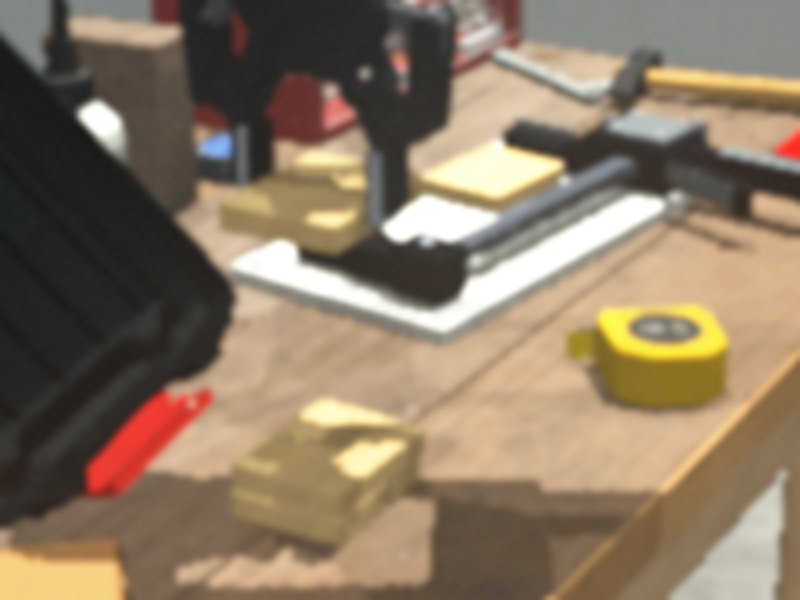

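The picture shows one panel in the hand at (325,335), level, and two left undisturbed on the stack. I'll carry it above the slot and measure it relative to panel_first.

Run:
```python
from h import *
import pickle
im,T=pickle.load(open("wh.pkl","rb"))
def held(im,T):
    W=cloud(im,T); zt=T[2,3]+.0172
    m=(abs(W[...,2]-zt)<.006)&(abs(W[...,0]-T[0,3])<.045)&(abs(W[...,1]-T[1,3])<.06)
    hsv=cv2.cvtColor(im["color"],cv2.COLOR_RGB2HSV); m&=(hsv[...,1]>60)
    print("held z",np.nanmedian(W[m][:,2]),"tcp",T[:3,3])
    return rect(W,m),rect_img(im,T,m,zt)
print(held(im,T))
yaw=np.radians(-5.9)
manip.move_ptp([0.52,0.12,0.17],down(np.radians(-2)))
manip.move_ptp([0.5972,-0.020,0.11],down(yaw))
T=tcpT(); im=optics.get_image("wrist"); save(im,"pre.png"); pickle.dump((im,T),open("wp.pkl","wb"))
print(held(im,T)); W=cloud(im,T)
f=(abs(W[...,0]-.59)<.06)&(abs(W[...,1]+.105)<.06)&(abs(W[...,2]-.027)<.003)&(im["color"][...,0]>110)
f&=cv2.cvtColor(im["color"],cv2.COLOR_RGB2HSV)[...,1]>60
print("first",rect(W,f),rect_img(im,T,f,.027)); print(sensors.read_clock(),sensors.read_contact_force())
for l in("panel_first","pad","jaw","work_point"): print(l,[(np.round(d["centre"],4).tolist(),round(d["p"],2)) for d in optics.pinpoint(l,im)])
```

```text
held z 0.1663437687421653 tcp [0.45774812 0.29849144 0.14893177]
((array([457.9, 298.5]), array([62.4, 77.4]), 1.93, 37522), (array([458. , 298.8]), array([65.9, 81.3]), 1.8))
held z 0.12734975615665872 tcp [ 0.59709901 -0.01840714  0.10994863]
((array([597.2, -18.7]), array([62.2, 78. ]), -5.41, 39573), (array([597.2, -18.2]), array([66.1, 81.2]), -5.78))
first (array([ 572. , -153.6]), array([82.3,  3. ]), -6.96, 30) (array([ 611.5, -159.5]), array([2.8, 0.8]), -23.07)
11.2667 [ 0.08441248 -0.19715086 -1.39364036]
panel_first []
pad [([0.6007, 0.0432, 0.0244], 0.64)]
jaw [([0.6038, 0.0548, 0.0253], 0.59)]
work_point []
```

View pics/pre.png

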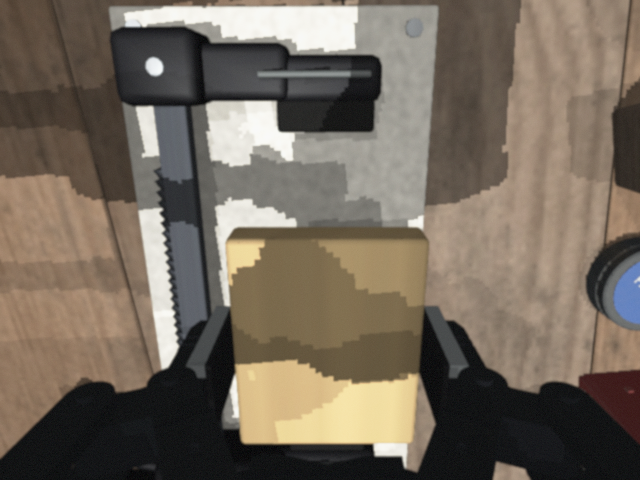

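The held panel is level and aligned with the hand (yaw error about 0.2°). It hides panel_first in this view, so I'll refine panel_first from the earlier picture and from the top camera.

Run:
```python
from h import *
import pickle
im,T=pickle.load(open("wc.pkl","rb"))
print("pose then",T[:3,3], "now",sensors.read_tcp_pos(), R.from_rotvec(sensors.read_tcp_rot()).as_matrix()[:2,1])
im2=optics.get_image("top"); save(im2,"top_pre.png",(290,150,460,250),4)
def sub(im,T,u0):
    r,p=campose(im,T)
    g=cv2.cvtColor(im["color"],cv2.COLOR_RGB2GRAY).astype(float)
    # blue channel separates wood vs white board; red separates wood vs black
    b=im["color"].astype(float)
    sat=b[...,0]-b[...,2]
    def pix(X): return proj(im,X,T)
    # profile along rays in world plane z=.027
    c0=np.array([.5885,-.1045]); a=np.radians(-5.9)
    ex=np.array([np.cos(a),np.sin(a)]); ey=np.array([-ex[1],ex[0]])
    from scipy.ndimage import map_coordinates
    def edge(dirv,orth,half,offs):
        out=[]
        for o in offs:
            t=np.arange(half-.012,half+.012,.0002)
            X=np.c_[c0+o*orth+t[:,None]*dirv,np.full(len(t),.027)]
            uv=pix(X); s=map_coordinates(sat,[uv[:,1],uv[:,0]],order=1)
            hi,lo=s[:15].mean(),s.min(); k=np.argmax(s<(hi+lo)/2); out.append((o,t[k]))
        out=np.array(out); k=np.polyfit(out[:,0],out[:,1],1)
        res=out[:,1]-np.polyval(k,out[:,0]); return k,res.std()
    offs=np.linspace(-.03,.03,25)
    for n,d,o,h in(("+x",ex,ey,.032),("-x",-ex,ey,.032),("+y",ey,ex,.04),("-y",-ey,ex,.04)):
        k,s=edge(d,o,h,offs*(0.8 if 'y' in n else 1)); print(n,"dist mm",round(k[1]*1e3,2),"slope deg",round(np.degrees(k[0]),2),"std",round(s*1e3,2))
print("wrist");sub(im,T,0); print("top");sub(im2,None,0)
```

```text
pose then [ 0.53002877 -0.00080116  0.26988228] now [ 0.59736076 -0.01851924  0.11114047] [ 0.99491983 -0.10065579]
wrist
+x dist mm 32.15 slope deg 0.3 std 0.07
-x dist mm 31.45 slope deg -0.21 std 0.15
+y dist mm 41.0 slope deg -0.46 std 0.11
-y dist mm 40.38 slope deg 0.09 std 0.1
top
+x dist mm 30.58 slope deg -6.08 std 2.14
-x dist mm 32.83 slope deg -0.87 std 0.23
+y dist mm 41.45 slope deg -9.91 std 6.49
-y dist mm 42.93 slope deg -0.52 std 0.43
```

View pics/top_pre.png

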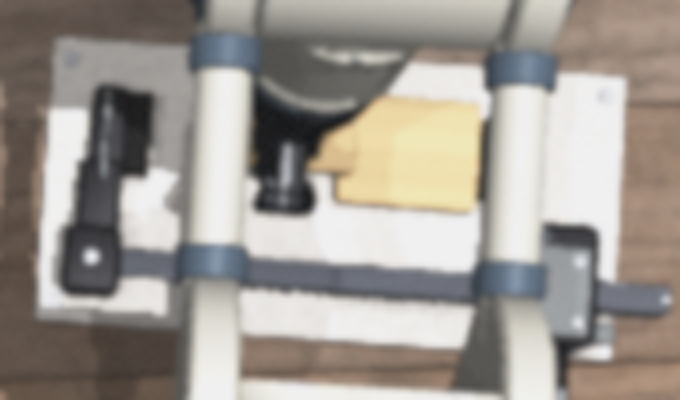

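Run:
```python
from h import *
import pickle
tgt=np.array([.5978,-.0206]); cmd=tgt.copy(); o=down(np.radians(-6.2))
for i in range(2):
    manip.servo_line([*cmd,.05],o,rate=.08); manip.dwell(.15)
    p=np.array(sensors.read_tcp_pos()); print(p, np.degrees(np.arctan2(*rotm(sensors.read_tcp_rot())[[1,0],1])))
    cmd=cmd+(tgt-p[:2]); 
f0=np.array(sensors.read_contact_force())
print("touch",manip.servo_line([*cmd,.0065],rate=.02,guard=4)); 
manip.dwell(.2)
print(sensors.read_tcp_pos(),np.array(sensors.read_contact_force())-f0,sensors.read_clock(),cmd.tolist())
im=optics.get_image("side"); save(im,"place_side.png",(230,190,430,290),4)
T=tcpT(); im=optics.get_image("wrist"); save(im,"place_w.png")
```

```text
[ 0.59833926 -0.02064354  0.05098429] -6.198091560277339
[ 0.59727324 -0.02058044  0.05004326] -6.200000147416476
touch True
[ 0.59774879 -0.02058446  0.00996788] [ 0.12846471 -0.05678575  6.25876652] 14.9417 [0.5977875027595538, -0.02057602347052977]
```

View pics/place_side.png

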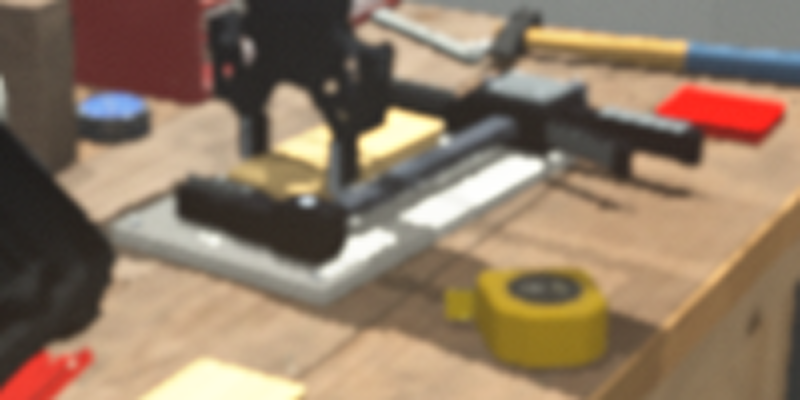

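View pics/place_w.png

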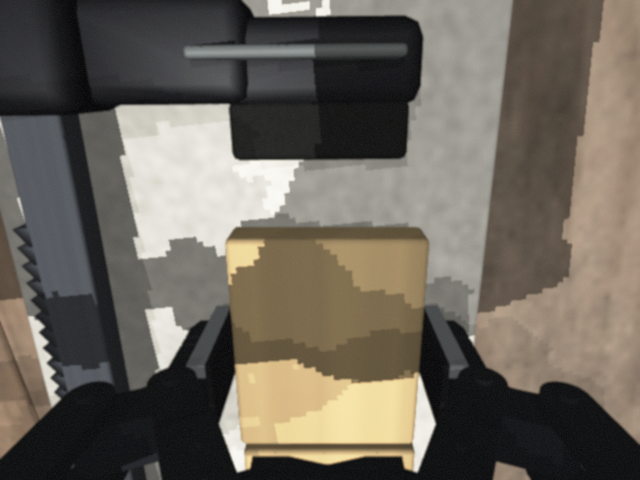

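The panel lies on the board, and panel_first's edge shows just behind it at row 450, columns 246–413, in line with it. I'll release and check from above.

Run:
```python
from h import *
import pickle
manip.gripper_to(.078); 
manip.servo_line([.5978,-.0206,.09],rate=.1)
manip.move_ptp([0.53,0.0,0.25],down(np.radians(-6)))
manip.dwell(.1)
T=tcpT(); im=optics.get_image("wrist"); save(im,"rel.png"); pickle.dump((im,T),open("wr.pkl","wb"))
save(im,"rel_crop.png",(280,120,480,400),2)
print(sensors.read_clock())
for l in("clamp","squeeze_point","jaw","pad"): print(l,[(np.round(d["centre"],4).tolist(),round(d["p"],2)) for d in optics.pinpoint(l,im)])
```

```text
17.1917
clamp [([0.507, -0.1398, -0.0025], 0.97)]
squeeze_point [([0.4449, -0.1728, 0.031], 0.82)]
jaw [([0.6017, 0.0574, 0.0238], 0.94)]
pad [([0.6039, 0.044, 0.0235], 0.56)]
```

View pics/rel.png

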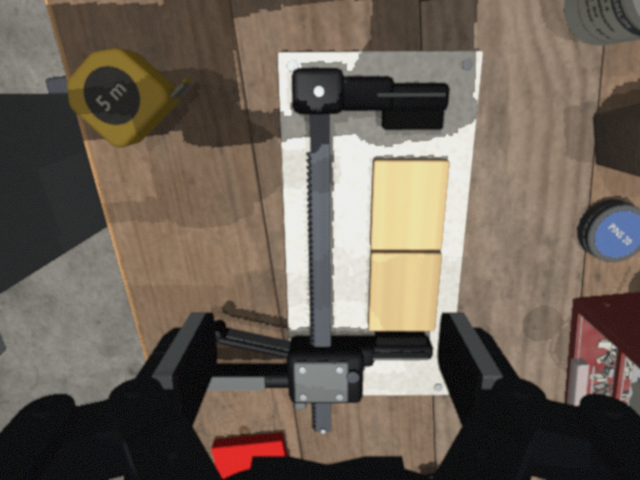

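View pics/rel_crop.png

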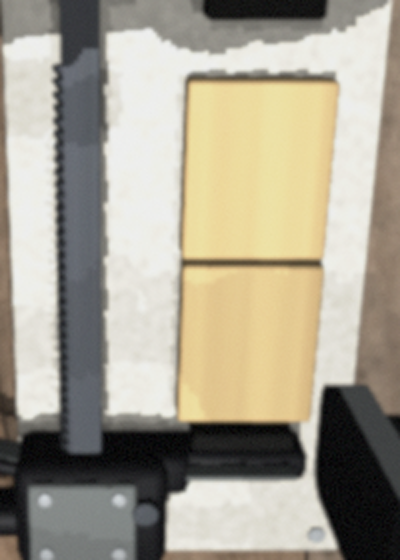

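Both panels look flush: at the joint their left edges are both at crop column 183 and their right edges at 322, with a gap of a few mm. I'll put numbers on that and on the clamp and trigger.

Run:
```python
from h import *
import pickle
from scipy.ndimage import map_coordinates
im,T=pickle.load(open("wr.pkl","rb")); W=cloud(im,T); z=W[...,2]
b=im["color"].astype(float); sat=b[...,0]-b[...,2]
a=np.radians(-6.15); ex=np.array([np.cos(a),np.sin(a)]); ey=np.array([-ex[1],ex[0]])
for n,c0 in(("first",np.array([.5888,-.1048])),("new",np.array([.5978,-.0206]))):
  for nm,d,o,h,r in(("+x",ex,ey,.032,.03),("-x",-ex,ey,.032,.03),("+y",ey,ex,.04,.025),("-y",-ey,ex,.04,.025)):
    out=[]
    for q in np.linspace(-r,r,25):
        t=np.arange(h-.008,h+.008,.0002); X=np.c_[c0+q*o+t[:,None]*d,np.full(len(t),.027)]
        uv=proj(im,X,T); s=map_coordinates(sat,[uv[:,1],uv[:,0]],order=1); hi,lo=s[:10].mean(),s.min()
        out.append((q,t[np.argmax(s<(hi+lo)/2)]))
    out=np.array(out);k=np.polyfit(out[:,0],out[:,1],1); print(n,nm,np.round(k[1]*1e3,2),np.round(np.degrees(k[0]),2))
hsv=cv2.cvtColor(im["color"],cv2.COLOR_RGB2HSV)
m=(abs(z-.012)<.006)&(W[...,0]>.46)&(W[...,0]<.68)&(hsv[...,1]<40)&(hsv[...,2]>70)
m=cv2.morphologyEx(m.astype(np.uint8),cv2.MORPH_CLOSE,np.ones((3,3)))>0
print("board",rect_img(im,T,m,.012))
# handle/trigger in clamp frame
c,s,ang=rect_img(im,T,m,.012); A=np.radians(ang); E=np.array([[np.cos(A),-np.sin(A)],[np.sin(A),np.cos(A)]])
org=np.array(c)/1e3-E@np.array([.049,.083]); print("origin",org,ang)
L=(W[...,:2]-org)@E
for x in(-.045,-.07,-.09,-.105):
    mm=(abs(L[...,0]-x)<.004)&(z>.03)&(L[...,1]>-.09)&(L[...,1]<.03)
    ys=np.sort(L[mm][:,1]); print(x,len(ys),np.histogram(ys,np.arange(-.08,.031,.005))[0])
mm=(z>.035)&(L[...,0]>.04)&(L[...,0]<.1)&(L[...,1]>.15); print("jaw front",np.percentile(L[mm][:,1],[0,1,5]))
mm=(z>.02)&(L[...,0]>.055)&(L[...,0]<.095)&(L[...,1]>.165); print("pad front",np.percentile(L[mm][:,1],[0,1,5]))
print("squeeze pt",org+E@np.array([-.058,-.0395]))
```

```text
first +x 32.02 -0.1
first -x 31.72 -0.25
first +y 40.42 -0.33
first -y 40.08 -0.31
new +x 31.34 0.02
new -x 32.71 0.01
new +y 39.41 -0.02
new -y 41.46 -0.03
board (array([565.7, -60.1]), array([165.5, 334.1]), -5.67)
origin [ 0.50873944 -0.13785278] -5.67
-0.045 318 [ 0  0  0  0  0  8 31 39 97  6  0  0  2 35 97  3  0  0  0  0  0  0]
-0.07 335 [  0   0   0   0   0  12  37  36 110  10   0   0   0   0  26  80  24   0
   0   0   0   0]
-0.09 351 [  0   0   0   0   0  11  31  42 103   9   0   0   0   0   0  23  89  36
   7   0   0   0]
-0.105 113 [ 0  0  0  0  0 10 36 23 41  3  0  0  0  0  0  0  0  0  0  0  0  0]
jaw front [0.15000037 0.15018801 0.15058416]
pad front [0.18988698 0.19009823 0.19182028]
squeeze pt [ 0.44712066 -0.1714292 ]
```

The new panel is flush to about 0.9 mm, the yaw matches and the gap is about 2.8 mm. The pad is about 26 mm from the panel. Next I'll position the hand on the trigger and make the first squeeze.

Run:
```python
from h import *
o=down(np.radians(-95.67)); p=[.4471,-.1714]
manip.gripper_to(.085,30)
manip.move_ptp([*p,.13],o)
print(sensors.read_tcp_pos())
f0=np.array(sensors.read_contact_force())
print(manip.servo_line([*p,.014],rate=.08,guard=6)); manip.dwell(.1)
print(sensors.read_tcp_pos(),np.array(sensors.read_contact_force())-f0,sensors.read_clock())
for n in("side","top"):
    im=optics.get_image(n); save(im,n+"_q0.png",None if n=="top" else (230,170,430,290),1 if n=="top" else 4); np.save(n+"_q0.npy",im["color"])
im=optics.get_image("wrist"); save(im,"w_q0.png")
```

```text
[ 0.44753984 -0.17123105  0.1306619 ]
False
[ 0.44741592 -0.17154899  0.0145339 ] [ 1.62120993  1.00083715 -0.78723871] 20.4333
```

View pics/side_q0.png

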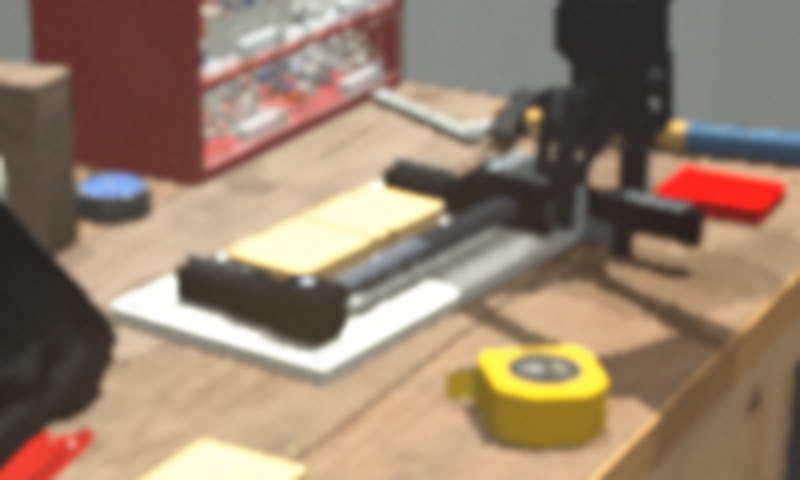

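View pics/w_q0.png

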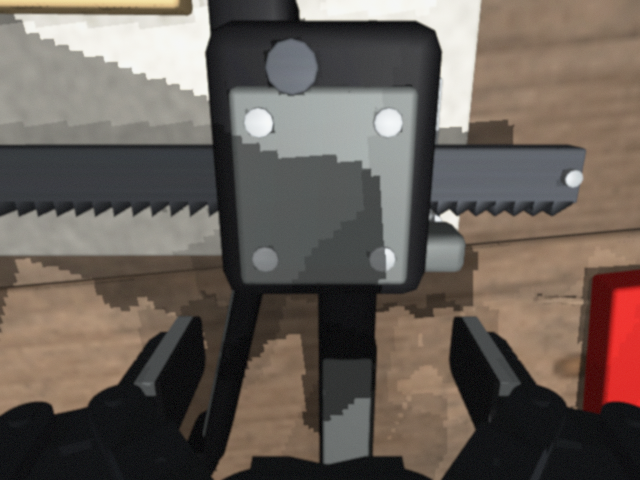

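View pics/top_q0.png

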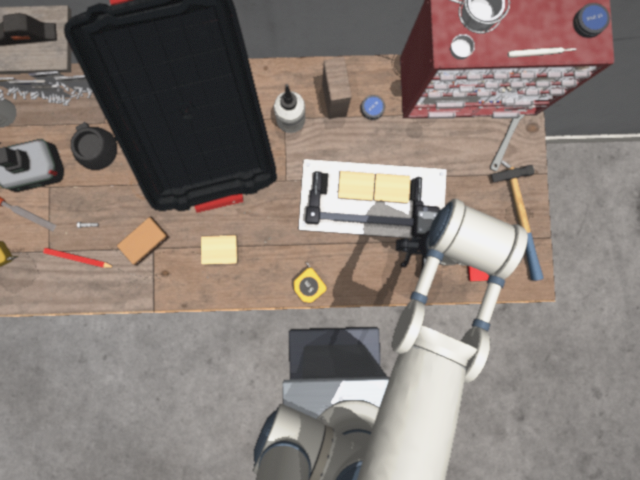

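Wrist view: the fingers straddle the trigger at (225,400) and the handle at (347,400). The bar's end pin at (573,178) travels with the jaw, so it makes a fine gauge. First squeeze.

```bash
cat >> h.py <<'E'
def pin(im):
    g=im["color"].min(2)[120:240,470:640].astype(np.uint8)
    n,l,st,c=cv2.connectedComponentsWithStats((g>165).astype(np.uint8))
    k=[(st[i,4],c[i]+[470,120]) for i in range(1,n) if 60<st[i,4]<500 and abs(c[i][1]+120-178)<25]
    return [np.round(x[1],1).tolist()+[int(x[0])] for x in k]
def jawtop(im):
    W=cloud(im); org=np.array([.50874,-.13785]); A=np.radians(-5.67); E=np.array([[np.cos(A),-np.sin(A)],[np.sin(A),np.cos(A)]])
    return (W[...,:2]-org)@E,W[...,2]
def topshift(im,ref):
    # sub-pixel shift of jaw in top picture along the image (columns) vs ref colour
    a=cv2.cvtColor(ref,cv2.COLOR_RGB2GRAY)[168:226,302:328]; b=cv2.cvtColor(im["color"],cv2.COLOR_RGB2GRAY)
    s=8; A=cv2.resize(a,None,fx=s,fy=s,interpolation=cv2.INTER_CUBIC); B=cv2.resize(b[160:234,294:360],None,fx=s,fy=s,interpolation=cv2.INTER_CUBIC)
    r=cv2.matchTemplate(B,A,cv2.TM_CCOEFF_NORMED); _,v,_,loc=cv2.minMaxLoc(r)
    return (loc[0]/s-8)*2.28,(loc[1]/s-8)*2.28,v
E
python3 - <<'E'
from h import *
ref=np.load("top_q0.npy")
def rep(t):
    im=optics.get_image("wrist"); tp=optics.get_image("top"); print(t,"pin",pin(im),"top mm",np.round(topshift(tp,ref),2),"w",round(sensors.read_grip_width(),4),"F",np.round(sensors.read_contact_force(),1),round(sensors.read_clock(),2)); return im
rep("rest")
manip.gripper_to(.026,30); im=rep("in"); save(im,"w_q1.png")
manip.gripper_to(.085); rep("out")
manip.gripper_to(.026,30); rep("in2")
manip.gripper_to(.085); im=rep("out2"); save(im,"w_q2.png")
E
```

```text
rest pin [[574.0, 178.3, 212]] top mm [0. 0. 1.] w 0.0853 F [ 0.4  0.6 -0.2] 20.68
in pin [[585.0, 177.4, 207]] top mm [4.84 0.28 0.99] w 0.0264 F [-2.5 -5.   2.7] 21.36
out pin [[593.0, 178.0, 213]] top mm [4.84 0.28 0.99] w 0.0852 F [ 0.5 -0.1 -0.4] 22.06
in2 pin [[604.8, 177.5, 207]] top mm [10.54  0.86  0.99] w 0.0266 F [-2.  -3.8  3.5] 22.73
out2 pin [[613.2, 177.9, 211]] top mm [10.54  0.86  0.99] w 0.085 F [-0.9 -0.1 -0.3] 23.43
```

View pics/w_q1.png

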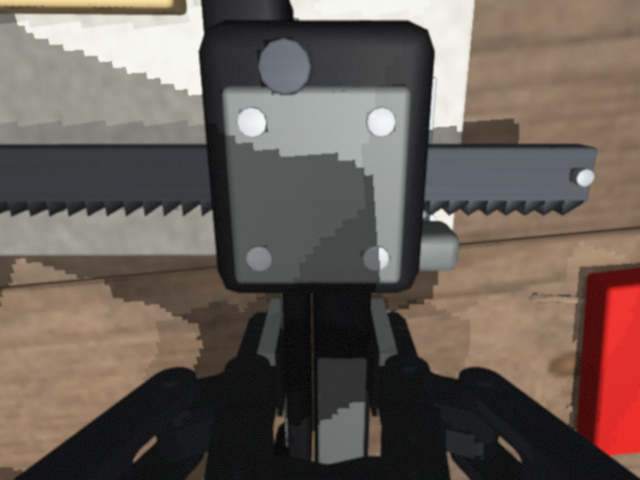

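View pics/w_q2.png

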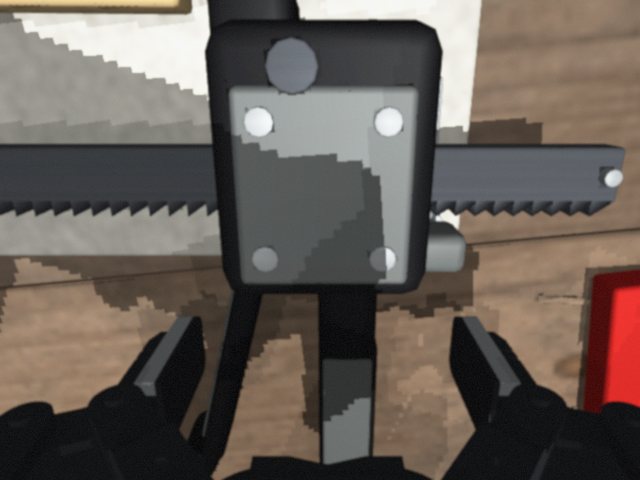

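Run:
```python
from h import *
ref=np.load("top_q0.npy")
def rep(t):
    im=optics.get_image("wrist"); tp=optics.get_image("top"); print(t,"pin",pin(im),"top mm",np.round(topshift(tp,ref),2),"w",round(sensors.read_grip_width(),4),"F",np.round(sensors.read_contact_force(),1),round(sensors.read_clock(),2)); return im,tp
for i in(3,4):
    manip.gripper_to(.026,30); rep("in%d"%i)
    manip.gripper_to(.085); im,tp=rep("out%d"%i)
save(tp,"top_q4.png",(295,155,455,245),5); save(im,"w_q4.png")
np.save("w_q4.npy",im["color"])
```

```text
in3 pin [[624.6, 177.4, 206]] top mm [15.96  1.42  0.99] w 0.0265 F [-1.7 -5.4  2.3] 24.11
out3 pin [[632.7, 178.1, 191]] top mm [15.96  1.42  0.99] w 0.0846 F [-0.   0.  -0.5] 24.81
in4 pin [] top mm [21.37  1.71  0.99] w 0.0265 F [-2.8 -4.4  3.2] 25.48
out4 pin [] top mm [21.37  1.71  0.99] w 0.0849 F [0.6 0.3 0.9] 26.18
```

View pics/top_q4.png

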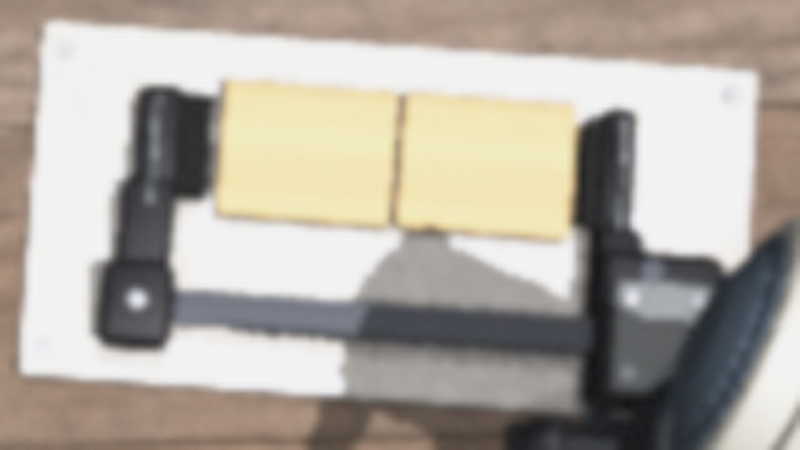

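View pics/w_q4.png

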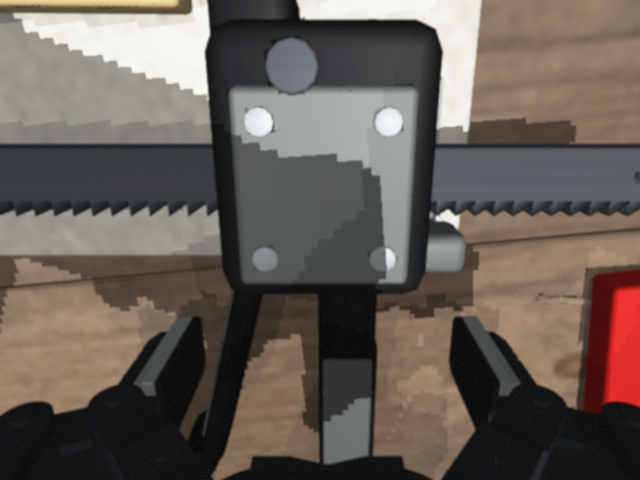

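The pad front is at crop x≈212 and the panel edge at 218, about 3 mm apart. The panels' gap at (398,150) is still open. I'll squeeze once more and then look closely from above before loading it.

Run:
```python
from h import *
import pickle
ref=np.load("top_q0.npy")
def rep(t):
    tp=optics.get_image("top"); print(t,"top mm",np.round(topshift(tp,ref),2),"w",round(sensors.read_grip_width(),4),"F",np.round(sensors.read_contact_force(),1),round(sensors.read_clock(),2)); return tp
manip.gripper_to(.026,30); rep("in5")
manip.gripper_to(.085); tp=rep("out5")
save(tp,"top_q5.png",(295,155,455,245),5)
p=[.4471,-.1714]
manip.servo_line([*p,.10],rate=.12)
manip.move_ptp([0.55,0.03,0.17],down(np.radians(-6))); manip.dwell(.1)
T=tcpT(); im=optics.get_image("wrist"); save(im,"look5.png"); pickle.dump((im,T),open("w5.pkl","wb"))
print(sensors.read_clock())
```

```text
in5 top mm [26.79  2.    0.99] w 0.0265 F [-1.8 -4.3  3.7] 26.81
out5 top mm [26.79  2.    0.99] w 0.085 F [ 0.5  0.6 -0.5] 27.46
29.525
```

View pics/look5.png

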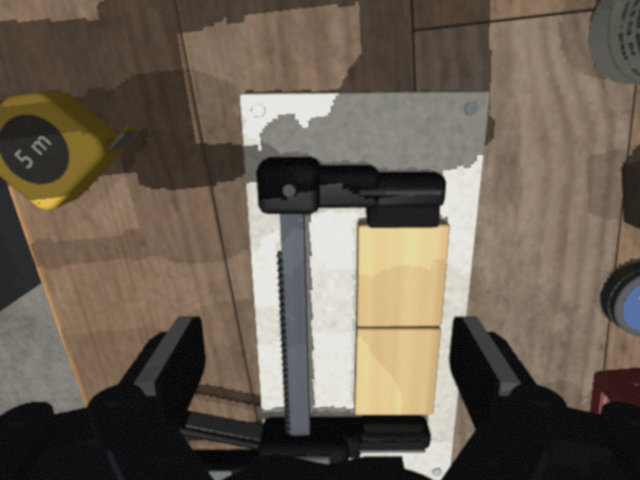

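View pics/top_q5.png

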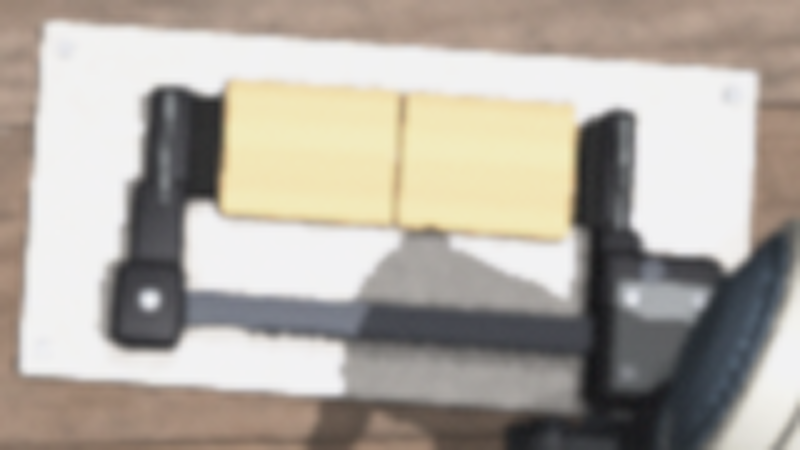

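Run:
```python
from h import *
import pickle
from scipy.ndimage import map_coordinates
im,T=pickle.load(open("w5.pkl","rb"))
b=im["color"].astype(float); sat=b[...,0]-b[...,2]
org=np.array([.50874,-.13785]); A=np.radians(-5.67); ex=np.array([np.cos(A),np.sin(A)]); ey=np.array([-ex[1],ex[0]])
def samp(x,y,ch): 
    X=np.stack([org[0]+x*ex[0]+y*ey[0],org[1]+x*ex[1]+y*ey[1],np.full(np.shape(x),.027)],-1); uv=proj(im,X,T); return map_coordinates(ch,[uv[:,1],uv[:,0]],order=1)
ys=np.arange(-.01,.19,.0005)
# profile along y averaged over x
for xc in(.055,.075,.095):
    s=np.mean([samp(np.full(len(ys),x),ys,sat) for x in np.arange(xc-.006,xc+.006,.001)],0)
    med=np.median(s[40:160]); 
    cr=[(round((ys[i]+.0005*(s[i]-med/2)/(s[i]-s[i+1]))*1e3,2)) for i in range(len(s)-1) if (s[i]-med/2)*(s[i+1]-med/2)<0]
    k=[i for i in range(len(ys)) if .075<ys[i]<.095]; dip=k[int(np.argmin(s[k]))]
    print(xc,"cross",cr,"dip y",ys[dip],"dip min/med",round(s[dip]/med,2),"equiv width mm",round(np.sum(1-s[k]/np.median(s[k]))*.5,2))
for n,y0,y1 in(("first",.012,.075),("new",.092,.155)):
    for side,x0 in(("-x",.043),("+x",.107)):
        out=[]
        for y in np.arange(y0,y1,.002):
            xs=np.arange(x0-.008,x0+.008,.0002); xs=xs if side=="+x" else xs[::-1]
            s=samp(xs,np.full(len(xs),y),sat); hi,lo=s[:12].mean(),s.min(); out.append((y,xs[np.argmax(s<(hi+lo)/2)]))
        out=np.array(out);k=np.polyfit(out[:,0]-.083,out[:,1],1); print(n,side,"x at joint",round(k[1]*1e3,2),"deg",round(-np.degrees(k[0]),2))
```

```text
0.055 cross [np.float64(1.03), np.float64(161.66)] dip y 0.08200000000000009 dip min/med 0.59 equiv width mm 1.17
0.075 cross [np.float64(0.89), np.float64(160.99)] dip y 0.08200000000000009 dip min/med 0.52 equiv width mm 1.33
0.095 cross [np.float64(0.89), np.float64(161.1)] dip y 0.08200000000000009 dip min/med 0.5 equiv width mm 1.45
first -x x at joint 45.08 deg -0.42
first +x x at joint 108.65 deg -0.57
new -x x at joint 45.56 deg 0.46
new +x x at joint 108.55 deg -0.19
```

The joint is flush within 0.5 mm, the pad just touches and about 1–2 mm of free travel is left. Back to the trigger for squeeze 6.

```bash
python3 - <<'E'
from h import *
ref=np.load("top_q0.npy")
def rep(t):
    tp=optics.get_image("top"); print(t,"top mm",np.round(topshift(tp,ref),2),"w",round(sensors.read_grip_width(),4),"F",np.round(sensors.read_contact_force(),1),round(sensors.read_clock(),2)); return tp
o=down(np.radians(-95.67)); p=[.4471,-.1714]
manip.gripper_to(.085,30)
manip.move_ptp([*p,.10],o)
print(manip.servo_line([*p,.014],rate=.1,guard=6)); manip.dwell(.1)
tp=rep("pre6"); save(tp,"top_p6.png",(295,155,455,245),5)
manip.gripper_to(.026,40); tp=rep("in6"); save(tp,"top_i6.png",(295,155,455,245),5); np.save("top_i6.npy",tp["color"])
manip.gripper_to(.085); tp=rep("out6"); save(tp,"top_o6.png",(295,155,455,245),5); np.save("top_o6.npy",tp["color"])
E
python3 - <<'E'
import cv2,numpy as np
a=np.vstack([cv2.imread("pics/top_%s6.png"%k)[50:250,80:700] for k in "pio"]); cv2.imwrite("pics/cmp6.png",a)
E
```

```text
False
pre6 top mm [26.79  2.    0.99] w 0.0848 F [-0.6 -0.2  0.3] 31.95
in6 top mm [31.64  2.28  0.99] w 0.0263 F [-1.6 -5.9  3.9] 32.58
out6 top mm [31.06  2.28  0.99] w 0.0847 F [-0.2  0.6  0.3] 33.23
```

View pics/cmp6.png

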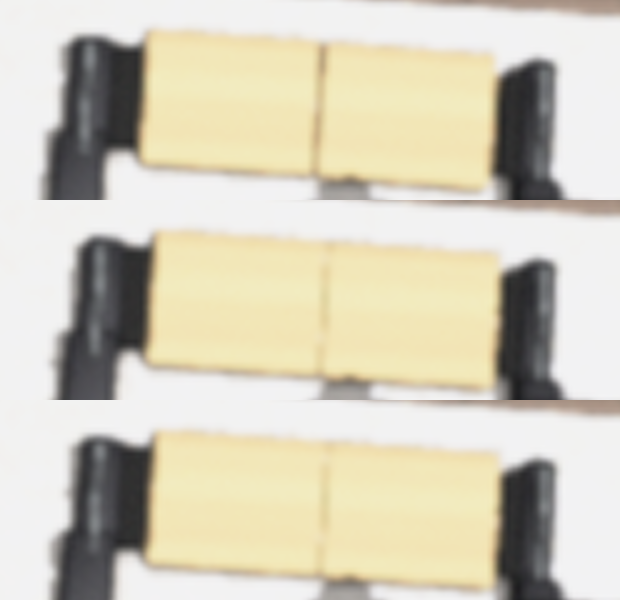

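```bash
cat >> h.py <<'E'
def pedges(c):
    # panel left/right edges (columns) by row, robust; c = top colour image
    f=c.astype(float); s=f[...,0]-f[...,2]; out=[]
    for r in range(180,194):
        row=s[r]; med=np.median(row[350:400]); h=med/2
        L=[i+(h-row[i])/(row[i+1]-row[i]) for i in range(325,350) if row[i]<h<=row[i+1]]
        Rr=[i+(row[i]-h)/(row[i]-row[i+1]) for i in range(395,425) if row[i]>=h>row[i+1]]
        if L and Rr: out.append((L[-1],Rr[0],np.sum(1-np.clip(row[365:390]/med,0,1))))
    return np.round(np.median(out,0),2)
E
python3 - <<'E'
from h import *
for n in("top_i6.npy","top_o6.npy","top_q0.npy"): 
    c=np.load(n); print(n,pedges(c),topshift({"color":c},np.load("top_q0.npy")))
c=[cv2.imread("pics/%s.png"%k) for k in("top_q4","top_q5","top_p6","top_i6","top_o6")]
for k in c:
    s=cv2.resize(k,(160,90),interpolation=cv2.INTER_AREA)[:,:,::-1]; full=np.zeros((480,640,3),np.uint8); full[155:245,295:455]=s; print(pedges(full),topshift({"color":full},np.load("top_q0.npy")))
im=optics.get_image("top"); print(im["fx"]); W=cloud(im); print("mm/px at jaw z.049",(1.078-.049)/im["fx"]*1e3,"panel",(1.078-.027)/im["fx"]*1e3)
E
```

```text
top_i6.npy [3.3982e+02 4.1098e+02 2.0000e-01] (31.634999999999998, 2.28, 0.9885680675506592)
top_o6.npy [3.3981e+02 4.1097e+02 2.7000e-01] (31.064999999999998, 2.28, 0.9889496564865112)
top_q0.npy [3.3809e+02 4.1020e+02 3.7000e-01] (0.0, 0.0, 0.9996581673622131)
[3.3779e+02 4.1020e+02 3.1000e-01] (21.374999999999996, 1.71, 0.9890012145042419)
[3.3837e+02 4.1020e+02 2.4000e-01] (26.79, 1.9949999999999999, 0.9907825589179993)
[3.3841e+02 4.1024e+02 2.1000e-01] (26.79, 1.9949999999999999, 0.9907737374305725)
[3.3980e+02 4.1097e+02 2.0000e-01] (31.634999999999998, 2.28, 0.9886760115623474)
[3.3979e+02 4.1096e+02 2.7000e-01] (31.064999999999998, 2.28, 0.9890576601028442)
460.82469494269037
mm/px at jaw z.049 2.232953249451985 panel 2.2806937465248165
```

The panels are now seated: their edges stopped moving and the joint is closed. The pad is pressed in about 1 mm, so one more full squeeze should reach about 6 mm.

Run:
```python
from h import *
ref=np.load("top_q0.npy")
def rep(t):
    tp=optics.get_image("top"); s=topshift(tp,ref); e=pedges(tp["color"])
    j=np.hypot(s[0],s[1])*.979-26.3; pm=(e[0]-338.39)*2.28*1.005
    print(t,"jaw",round(j,2),"panel",round(pm,2),"compr",round(j-pm,2),e,"w",round(sensors.read_grip_width(),4),"F",np.round(sensors.read_contact_force(),1),round(sensors.read_clock(),2)); return tp
rep("pre7")
for w in(.06,.045,.035,.026):
    manip.gripper_to(w,50); tp=rep("w%.3f"%w)
manip.dwell(.3); tp=rep("hold"); save(tp,"top_i7.png",(295,155,455,245),5); np.save("top_i7.npy",tp["color"])
im=optics.get_image("side"); save(im,"side_i7.png",(250,190,410,290),5)
im=optics.get_image("wrist"); save(im,"w_i7.png")
```

```text
pre7 jaw 4.19 panel 3.25 compr 0.94 [3.3981e+02 4.1097e+02 2.5000e-01] w 0.0849 F [-0.4  0.3 -0.1] 33.33
w0.060 jaw 4.19 panel 3.21 compr 0.99 [3.3979e+02 4.1097e+02 2.2000e-01] w 0.0599 F [0.3 0.8 1.4] 33.75
w0.045 jaw 5.03 panel 3.28 compr 1.75 [3.3982e+02 4.1100e+02 2.4000e-01] w 0.0448 F [-0.2  6.4  4.9] 34.1
w0.035 jaw 6.42 panel 3.3 compr 3.12 [3.3983e+02 4.1098e+02 2.3000e-01] w 0.0355 F [-1.   8.1  5.2] 34.41
w0.026 jaw 8.95 panel 3.25 compr 5.69 [3.3981e+02 4.1098e+02 3.0000e-01] w 0.0265 F [-3.1 -5.   5.5] 34.7
hold jaw 8.95 panel 3.3 compr 5.65 [3.3983e+02 4.1096e+02 2.5000e-01] w 0.0263 F [-3.1 -3.9  5.6] 35.05
```

View pics/top_i7.png

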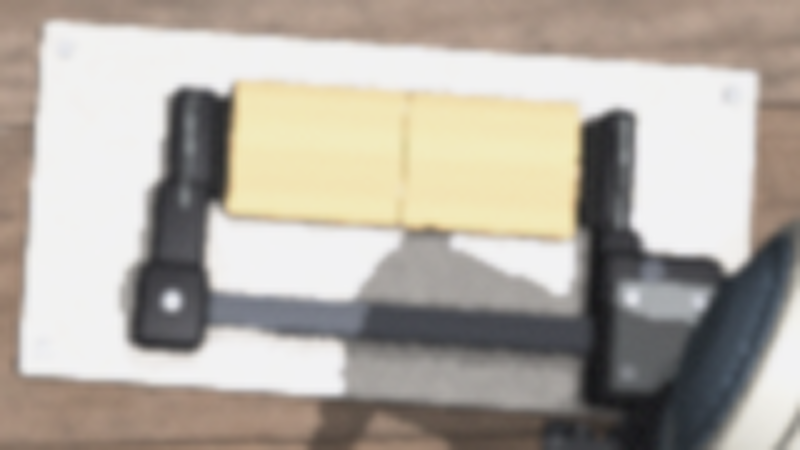

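View pics/w_i7.png

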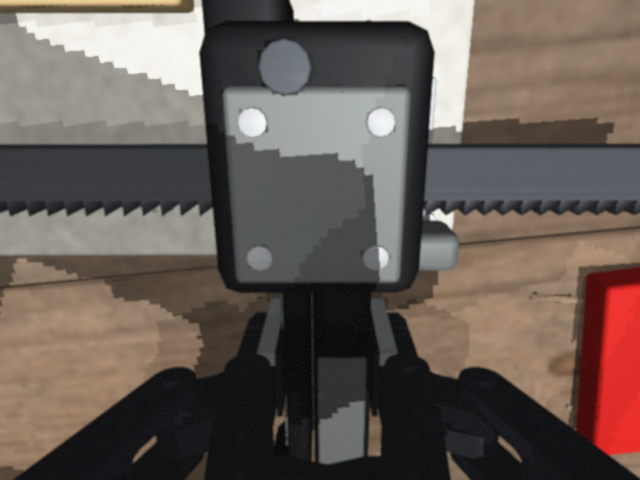

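View pics/side_i7.png

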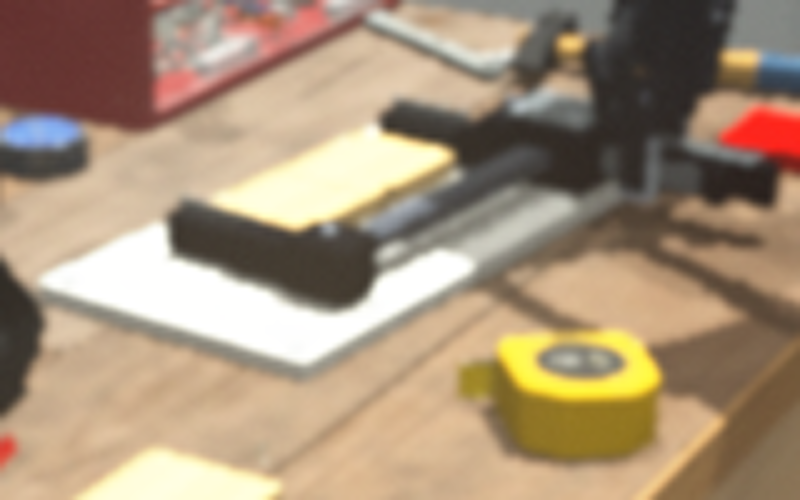

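The measured pad compression is 5.7 mm by tracking; a direct jaw-to-panel reading gives 5.5–6.8 mm. Both are well inside 4–10 mm, and the joint is closed and flush. I'll check the surroundings quickly, then hand in while still squeezing.

Run:
```python
from h import *
im=optics.get_image("top"); c0=cv2.cvtColor(cv2.imread("pics/top0.png"),cv2.COLOR_BGR2GRAY); c1=cv2.cvtColor(im["color"],cv2.COLOR_RGB2GRAY)
for n,(x,y,w,h) in {"stack":(195,230,45,40),"tape":(290,264,40,42),"cork":(112,214,58,55)}.items():
    d=cv2.phaseCorrelate(c0[y:y+h,x:x+w].astype(np.float32),c1[y:y+h,x:x+w].astype(np.float32)); print(n,np.round(d[0],2),round(d[1],2))
print(sensors.read_grip_width(),sensors.read_clock())
print(hand_in())
```

```text
stack [1.08 0.33] 1.22
tape [-0.11  0.53] 0.97
cork [0.   0.04] 1.0
0.02625648859044564 35.2
the job is handed in; nothing more can be done
None
```

I laid the top panel on the board beside panel_first and pumped the trigger seven times. I handed in at 35 s with the trigger still squeezed fully in (50 N grip setting).

**Last checks:**
- **Pad:** it is pressed in about 5.7 mm by top-camera tracking. A rougher direct reading of the jaw-to-panel gap gave 5.5–6.8 mm. That is a little under the ideal 7 mm but inside 4–10 mm, and well short of 11 mm.
- **Joint:** the panels are seated against the fixed jaw, and their edges stopped moving as pressure built. The sides were flush within about 0.5 mm at the joint when measured before the last two squeezes. Since then I only saw them in the coarser top view, which showed nothing out of line.
- **Surroundings:** the cork block did not move. The tape measure showed about a 0.5 pixel shift, roughly 1 mm. Its shadow had changed, and nothing touched it.
- **Stack:** it showed about a 1 pixel (2 mm) apparent shift. I put that down to the top surface now being one panel lower. I did not measure the two remaining panels again, but the side picture after lifting showed them undisturbed.

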